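Tighten the sharps-bin holder's nut with an adjustable wrench

TASK

The yellow sharps bin's holder has come loose. The adjustable wrench already sits around its brass nut with the jaw open too wide: roll the wrench's worm to close the jaw snugly on the nut before the nut is turned at all, then swing the handle clockwise (seen from above) until you feel the nut come up against its stop, easing off at once because forcing it there springs the jaw open, and leave the wrench on the nut, jaw still snug. Never press, push or squeeze the wrench with more than about 2.5 kg (25 N), and leave the gel bottle, vial and swab carton undisturbed.

Things in the scene. Friction and masses are not known exactly. Their poses are not given: they have to be found in the camera images.
- holder: Fixed steel foot, 6 mm thick, lying on the table, 48 mm wide with a round end (radius 24 mm) about the nut. Origin: on the nut's axis at table height. Its x axis runs level along the foot to the fixed yellow bin with red lid (118 x 138 mm, 118 mm high to the lid's top, its centre 190 mm along +x). z is up.
- nut: Brass hex nut, 24 mm across flats, from 6 to 18.5 mm above the table, on an upright stud that ends at 20 mm. Origin: on its axis at table height, z up. At joint value 0 two flats face the holder's +y and -y.
- nut_top (a point): Centre of the nut's top face, 18.5 mm above the table.
- nut_turn (a joint): Turn of the nut, rad, growing clockwise seen from above; starts at 0 to 0.04, hard stop at 0.55. Stiff: about 0.3 N m, and it stays where it is left. At the stop, 10 to 12 N on the sleeve is plenty; near 20 N backs the jaw off.
- wrench: Loose adjustable wrench, 0.56 kg, lying level around the nut. Frame: z up, handle to -x, jaws open to +x, origin at table height, 12 mm off the fixed jaw's face. Steel head x = -63 to +17 mm, 6 to 20 mm above the table, resting on the foot. Moving jaw on the -y side. Shank 24 mm wide, 7 to 19 mm high, x = -58 to -118; then the blue sleeve, which rests on the table.
- fixed_jaw (a point): Middle of the fixed jaw's face, at y = +12 mm in the wrench's frame. The throat behind the nut is at x = -17 mm.
- worm_top (a point): Topmost point of the worm, at x = -38, y = -4.5 mm in the wrench's frame, 23.5 mm above the table, 3.5 mm proud of the head. The worm is a dark knurled roller, 21 mm in diameter, 30 mm long, lying along the wrench's y. Rubbing its top towards the jaws (wrench's +x) closes the jaw, the other way opens it.
- worm_roll (a joint): Roll of the worm, rad, endless, growing as the jaw closes (0.8 mm per rad). It takes about 4 N along its rim and stays where it is left; fingertip friction is about 0.8 to 1.2 of the press, so 7 to 15 N of press rolls it. Once the jaw pinches the nut it stalls: the fingertip skids with a higher drag.
- jaw_slide (a joint): Travel of the moving jaw in m: 0 fully open (32 mm between the jaws), growing as it closes; about 0.008 when snug on the nut; starts at 0.003 to 0.005.
- jaw: Moving jaw, dark steel block 34 x 15 x 12.5 mm; its frame is the wrench's frame, shifted by jaw_slide along y.
- grip_mid (a point): Middle of the blue sleeve (115 mm long, 30 wide, 24 high) on its axis, at x = -170 mm in the wrench's frame, 12 mm above the table. To turn the nut clockwise the handle is pushed to the wrench's +y: 3 to 5 N here.
- gel: Gel pump bottle, 58 mm in diameter, 160 mm high, bystander. Origin: centre of its underside.
- vial: Small glass jar with red cap, 24 mm in diameter, 50 mm high, bystander. Origin: centre of its underside.
- carton: Small blue swab carton, 90 x 60 x 45 mm, bystander. Origin: centre of its underside, long side along its x.

How it is judged (in metres and radians):
On the way, in this order (a step that is already met when the one before it is completed fails the run):
1. the jaw pinches the nut (over 3 N, jaw_slide over 6 mm) while the nut is still unturned (under 0.12 rad) (value of joint jaw_slide above 0.006 m and contact force between jaw and nut above 3 N and value of joint nut_turn below 0.12 rad), for 0.2 s.
2. the nut is turned clockwise to its stop (over 0.5 rad) (value of joint nut_turn above 0.5 rad), for 0.2 s.
At the end, for the whole second after the job is handed in: The nut stands at its stop (over 0.5 rad), the wrench lies level (within 0.1 rad) and at rest around it (origin within 6 mm of the nut's axis) with the jaw still snug (jaw_slide over 6 mm) (value of joint nut_turn above 0.5 rad and value of joint jaw_slide above 0.006 m and horizontal distance between wrench and nut below 0.006 m and linear speed of wrench below 0.02 m/s and angle between wrench's own z axis and vertical below 0.1 rad); the robot touches nothing.
It fails at once if the robot presses, pushes or squeezes the wrench with more than 25 N (contact force between any of the fingers, the arm and wrench above 25 N).
It fails at once if the nut is being turned (at 0.12 to 0.45 rad) with the jaw slack (jaw_slide under 6 mm) (value of joint nut_turn between 0.12 and 0.45 rad and value of joint jaw_slide below 0.006 m).
It fails at once if the gel bottle is moved by more than 20 mm or tipped (distance of gel from where it was at the start of the episode above 0.02 m or angle between gel's own z axis and vertical above 0.3 rad).
It fails at once if the vial is moved by more than 20 mm or tipped (distance of vial from where it was at the start of the episode above 0.02 m or angle between vial's own z axis and vertical above 0.3 rad).
It fails at once if the swab carton is moved by more than 20 mm or tipped (distance of carton from where it was at the start of the episode above 0.02 m or angle between carton's own z axis and vertical above 0.3 rad).
It also fails if it takes over 72 s, if anything falls off the work surface, if the arm or the gripper's body presses on something with over 40 N, if the wrist force passes 120 N, or if a joint passes its speed limit or range.

ROBOT

A 6-joint arm with a two-finger parallel gripper is mounted at the origin on the work surface. World frame = base frame: x ahead of the robot, y to its left, z up, the work surface at z = 0. Lengths are in m, angles in degrees, forces in N, time in s.
With the tool pointing down it reaches from about 0.4 to 0.825 m from the base axis. Payload 7 kg.
Tool frame: the origin (TCP) lies midway between the tips of the shut fingers; the grasp point (between the pads) lies r.tcp_to_grasp behind it (r.tcp_to_grasp is the distance from the TCP to the grasp point, in m); x points along the fingers, y is the direction in which the jaws open and shut, and the axes are right-handed (so a half turn about x gives the same grasp; the last joint's range is limited). The gripper opens to 88 mm and grips with 3 to 60 N. Pads are 19 mm wide; open, the fingers measure 130 mm over their backs; the gripper's body (78 mm by 193 mm) begins 47 mm behind the grasp point.
Start: joints at [-59.295, 20.546, 0.682, 0, -70.136, -16.507], TCP at [0.166, -0.654, 0.227] pointing down, gripper open.
Joint ranges: [-176.03, 176.03], [-82.01, 121.73], [-58.28, 71.71], [-173.87, 95.51], [-174.79, -0.11], [-173.66, 173.66]. Speed limits (degrees/s): [136.94, 136.94, 172.46, 180, 180, 180].

INTERFACE

Orientations are given as [roll, pitch, yaw] about the fixed x, y, z axes, in that order (R = Rz(yaw) Ry(pitch) Rx(roll)).
In Python, from plant import r gives the robot as it stands.
- The arm moves only by the tool carry_out, never from a script. Its argument "moves" is a list of rows, each a list of 7 numbers: the shift along the world's x, y, z in mm, then the turn, a rotation vector about the world's x, y, z in rad, then the opening in per cent of the stroke, from 0 (shut) to 100 (fully open). In form: [[x, y, z, wx, wy, wz, claw], ...]. A call has 1 to 5 rows; each row is the pose to reach, as a shift and turn from the pose commanded when the call began; what a row does not reach only later rows make up. A row lasts 1/10 s, in which the tool goes at most 50 mm and 8.59 degrees, less where a joint would pass 70% of its speed; a pose out of reach is approached as far as the arm can. A call with a gripper value outside its range is refused whole. The fingers move at their own pace and stop on an object; "squeeze" is the grip in N (left out, the last holds). Time passes only in rows, so rows that repeat a pose let the fingers close. It gives the time, the measured TCP pose, the force and the opening at its end, in the units of the state.
- r.get_state(): the state, without advancing time (a new reading comes with each control period).
- r.capture(name): name is "side" or "top" or "wrist"; returns the picture (400x640x3 uint8, blue, green, red); there is no depth.
- r.camera_params(name): a dict with "K" (3x3 intrinsics, pixels), "rvec" (rotation vector, rad) and "tvec" (3), from world to camera coordinates, as OpenCV has them. Camera axes: x right, y down, z forward; pixel columns grow to the right and rows downward; lengths in m; the calibration is good to about 2 mm. A picture is of the moment at which its call begins: read the wrist's pose just before it. camera_params takes no time and is no camera call; for the wrist camera it gives the pose at the moment of the call.
- r.close_job(): hands the job in, once; it reports no verdict.
The state is a dict: "time_s": time; "joints": joint angles; "qd": joint speeds; "joint_torque": joint torques, N m; "tcp_pos": TCP position; "eef_rot": TCP orientation; "contact_force": force on the tool from outside, world axes, zero at the start; "moment": the same for the moment, N m; "gripper_width": finger opening in m.
Only numpy, scipy, OpenCV 4.12 (cv2) and the standard library are available. Lean on these libraries where they do the work, as an engineer would, in place of code of your own. Each camera call takes 0.05 s, during which the arm holds its last target. There are 200 camera calls.

## Working session

There is one attempt and no reset: what is moved stays moved. The work goes in short steps, Python scripts to look and compute and a tool call to move; the robot and the scene stay as the last step left them, time stands still between calls to the robot, and variables do not carry over. Pictures are saved under pics/ and viewed, about 8 in all and at most 12, crops included, and the job is handed in when it is done.

Besides the shell and the picture viewer there is one more tool, called after ">>>" by a JSON object that holds its "op" and its "data". carry_out: Moves the arm, as the interface text tells. Its arguments: {"type":"object","properties":{"moves":{"type":"array"},"squeeze":{"type":"number"}},"required":["moves"]}

```bash
mkdir -p pics
python3 - <<'E'
from plant import r
import cv2,numpy as np
for n in("top","side"):
    cv2.imwrite(f"pics/{n}0.png",r.capture(n)); p=r.camera_params(n); print(n,p)
s=r.get_state();print(s,r.tcp_to_grasp)
E
```

```text
top {'K': array([[392.52244887,   0.        , 319.16075758],
       [  0.        , 392.52244887, 204.72858829],
       [  0.        ,   0.        ,   1.        ]]), 'rvec': array([ 2.18138119, -2.1493982 ,  0.02186881]), 'tvec': array([0.03586839, 0.62422928, 0.67228483])}
side {'K': array([[423.23297184,   0.        , 313.87683677],
       [  0.        , 423.23297184, 206.04025076],
       [  0.        ,   0.        ,   1.        ]]), 'rvec': array([ 0.95068132, -2.29428625,  1.22643151]), 'tvec': array([0.47638842, 0.27972832, 0.4683117 ])}
{'time_s': 0.1, 'joints': array([-5.92954156e+01,  2.05885813e+01,  6.39482951e-01, -1.86551994e-02,
       -7.01349464e+01, -1.65058650e+01]), 'qd': array([-0.05166253, -0.13766981,  0.15725539,  0.11338749,  0.03459726,
        0.01250192]), 'joint_torque': array([-2.25610340e-03, -5.84161985e+01,  2.93750292e+01,  7.01553404e+00,
        1.01717180e-02, -7.00911687e-05]), 'tcp_pos': array([ 0.165432  , -0.65396962,  0.22570286]), 'eef_rot': array([ 94.72039884,  89.91414436, 108.91276622]), 'contact_force': array([0.13276899, 0.62997505, 0.62938351]), 'moment': array([ 0.05168489,  0.0048288 , -0.01070595]), 'gripper_width': 0.08769255244900644} 0.0188
```

View pics/top0.png

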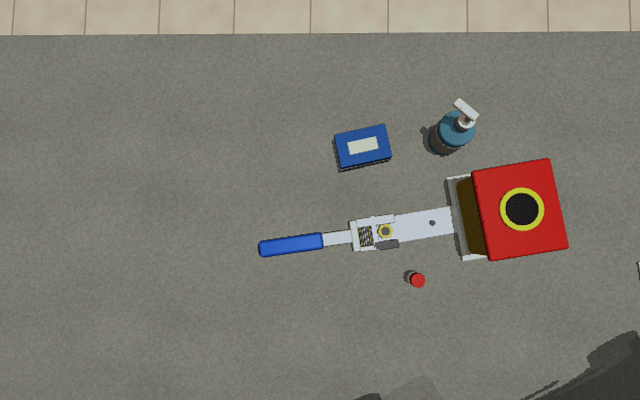

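View pics/side0.png

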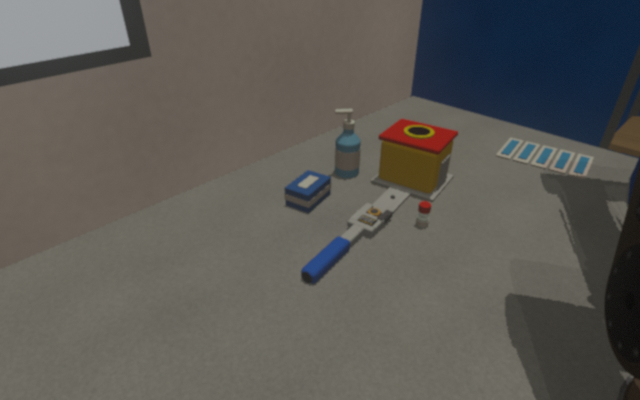

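```bash
cat > h.py <<'E'
from plant import r
import cv2,numpy as np
def ray(p,uv,z):
    R=cv2.Rodrigues(p["rvec"])[0];c=-R.T@p["tvec"]
    u=cv2.undistortPoints(np.array([[uv]],float),p["K"],None)[0,0]
    d=R.T@np.array([u[0],u[1],1]);return c+d*(z-c[2])/d[2]
def proj(p,X): return cv2.projectPoints(np.array([X],float),p["rvec"],p["tvec"],p["K"],None)[0][0,0]
E
python3 - <<'E'
from h import *
im=cv2.imread("pics/top0.png");p=r.camera_params("top")
hsv=cv2.cvtColor(im,cv2.COLOR_BGR2HSV)
m=cv2.inRange(hsv,(100,150,60),(125,255,255))
for c in cv2.findContours(m,0,2)[0]:
    if cv2.contourArea(c)>200:
        q=cv2.minAreaRect(c);print("blue",q)
        b=cv2.boxPoints(q)
        print([ray(p,x,.018)[:2].round(4) for x in b], ray(p,q[0],.018).round(4))
m=cv2.inRange(hsv,(18,90,90),(35,255,255));m[:,:350]=0;m[:,420:]=0
ys,xs=np.nonzero(m);print("nut px",xs.mean(),ys.mean(),len(xs)); print(ray(p,(xs.mean(),ys.mean()),.0185))
for n,uv,z in(("vial",(417,280),.05),("carton",(363,147),.045),("gel",(457,130),.12)):print(n,ray(p,uv,z))
cv2.imwrite("pics/c0.png",cv2.resize(im[190:300,250:470],None,fx=3.6,fy=3.6,interpolation=2))
s=r.get_state();w=r.camera_params("wrist");print(w)
cv2.imwrite("pics/w0.png",r.capture("wrist"))
E
```

```text
blue ((290.22998046875, 244.6099853515625), (16.263456344604492, 63.922454833984375), 81.8698959350586)
[array([0.5576, 0.1541]), array([0.5755, 0.0417]), array([0.5473, 0.0372]), array([0.5293, 0.1492])] [0.5524 0.0954 0.018 ]
blue ((362.14117431640625, 145.63528442382812), (33.841148376464844, 52.28023147583008), 77.47119140625)
[array([0.75  , 0.0225]), array([ 0.771 , -0.0684]), array([ 0.7114, -0.0817]), array([0.6903, 0.0086])] [ 0.7306 -0.0299  0.018 ]
nut px 379.9782608695652 231.768115942029 138
[ 0.5776963  -0.06238284  0.0185    ]
vial [ 0.49907428 -0.12034668  0.05      ]
carton [ 0.722337   -0.02967656  0.045     ]
gel [ 0.73306127 -0.16611318  0.12      ]
{'K': array([[347.21773245,   0.        , 316.13202631],
       [  0.        , 347.21773245, 196.86190959],
       [  0.        ,   0.        ,   1.        ]]), 'rvec': array([-1.81837744, -2.33376991, -0.31982267]), 'tvec': array([ 0.67366869, -0.03272273,  0.38934811])}
```

View pics/c0.png

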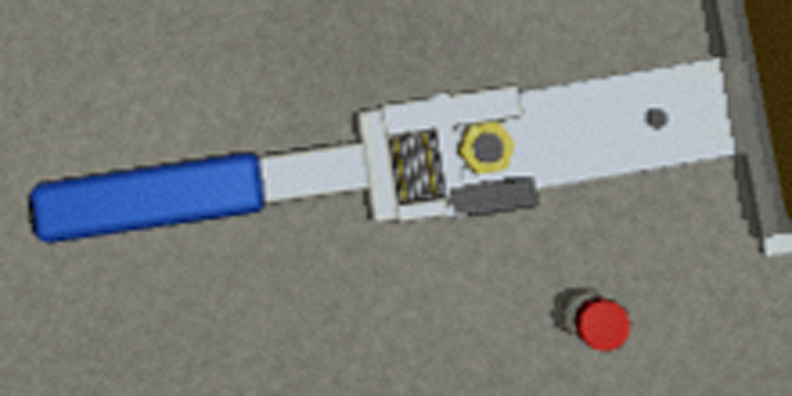

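Run:
```python
from h import *
from scipy.spatial.transform import Rotation as Ro
p=r.camera_params("top")
worm=ray(p,(365.8,236.1),.0225);nut=ray(p,(385,230.8),.019);sl=ray(p,(290.2,244.6),.018)
print("worm",worm,"nut",nut,"sleeve",sl)
d=nut-sl;print("yaw nut-sleeve",np.degrees(np.arctan2(d[1],d[0])))
s=r.get_state();R=Ro.from_euler('xyz',s["eef_rot"],degrees=True).as_matrix();print(R.round(3))
a=np.radians(-81);wx=np.array([np.cos(a),np.sin(a),0]);wy=np.array([-wx[1],wx[0],0])
print("worm pred from nut",nut-.038*wx-.0045*wy)
ty=np.degrees(np.arctan2(R[1,1],R[0,1]));print("tool y yaw",ty,"turn",[(-81+k-ty+180)%360-180 for k in(0,180)])
print("shift mm",(worm-s["tcp_pos"])*1000)
```

```text
worm [ 0.56974766 -0.03738361  0.0225    ] nut [ 0.5795331  -0.07106791  0.019     ] sleeve [0.55243972 0.09542385 0.018     ]
yaw nut-sleeve -80.75721834303188
[[-0.    -0.245  0.969]
 [ 0.001  0.969  0.245]
 [-1.     0.001 -0.   ]]
worm pred from nut [ 0.56914399 -0.03423971  0.019     ]
tool y yaw 104.19036310766245 turn [np.float64(174.80963689233755), np.float64(-5.190363107662449)]
shift mm [ 404.33186745  616.65900778 -203.33329257]
```

View pics/w0.png

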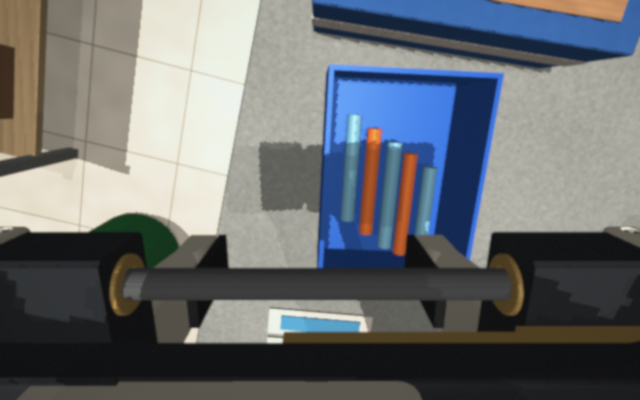

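>>> {"op": "carry_out", "data": {"moves": [[27, 41, 0, 0, 0, -0.02, 50], [54, 82, 0, 0, 0, -0.04, 0], [81, 123, 0, 0, 0, -0.06, 0], [108, 164, 0, 0, 0, -0.08, 0], [135, 205, 0, 0, 0, -0.09, 0]], "squeeze": 20}}

```text
time_s: 0.65
tcp_pos: [0.3011, -0.4476, 0.2264]
eef_rot: [79.6, 90.0, 88.6]
contact_force: [1.0, -0.5, -1.3]
gripper_width: 0.0533
```

>>> {"op": "carry_out", "data": {"moves": [[27, 41, 0, 0, 0, 0, 0], [54, 82, 0, 0, 0, 0, 0], [81, 123, 0, 0, 0, 0, 0], [108, 164, 0, 0, 0, 0, 0], [135, 205, 0, 0, 0, 0, 0]]}}

```text
time_s: 1.15
tcp_pos: [0.4362, -0.2424, 0.2267]
eef_rot: [-14.8, 90.0, -5.8]
contact_force: [0.7, -1.2, -0.4]
gripper_width: 0.0133
```

>>> {"op": "carry_out", "data": {"moves": [[27, 41, -16, 0, 0, 0, 0], [54, 82, -32, 0, 0, 0, 0], [81, 123, -48, 0, 0, 0, 0], [108, 164, -64, 0, 0, 0, 0], [134, 207, -80, 0, 0, 0, 0]]}}

```text
time_s: 1.65
tcp_pos: [0.5657, -0.043, 0.1488]
eef_rot: [-13.3, 90.0, -4.2]
contact_force: [0.5, -1.3, 0.1]
gripper_width: 0.0002
```

>>> {"op": "carry_out", "data": {"moves": [[0, 0, 0, 0, 0, 0, 0], [0, 0, 0, 0, 0, 0, 0], [0, 0, 0, 0, 0, 0, 0], [0, 0, 0, 0, 0, 0, 0]]}}

```text
time_s: 2.05
tcp_pos: [0.5646, -0.0458, 0.15]
eef_rot: [4.6, 90.0, 13.6]
contact_force: [-0.4, -0.5, 0.4]
gripper_width: 0.0006
```

Run:
```python
from h import *
from scipy.spatial.transform import Rotation as Ro
s=r.get_state();print(s["time_s"],s["tcp_pos"],s["contact_force"],s["gripper_width"]);print(Ro.from_euler('xyz',s["eef_rot"],degrees=True).as_matrix().round(3))
w=r.camera_params("wrist");im=r.capture("wrist");cv2.imwrite("pics/w1.png",im)
for X in([.57,-.037,.0235],[.5795,-.071,.019],s["tcp_pos"]):print(proj(w,X))
```

```text
2.05 [ 0.56462338 -0.0458235   0.14996225] [-0.41851849 -0.51954381  0.42111772] 0.0005991616608835432
[[ 0.001 -0.156  0.988]
 [ 0.     0.988  0.156]
 [-1.     0.     0.001]]
[324.80564025 197.89929998]
[284.12720998 201.03864326]
[314.94873334 254.5742366 ]
```

View pics/w1.png

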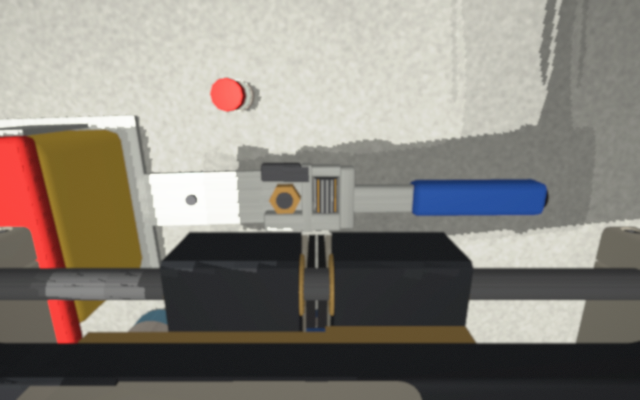

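>>> {"op": "carry_out", "data": {"moves": [[1, 4, -40, 0, 0, 0, 0], [2, 10, -80, 0, 0, 0, 0], [3, 16, -110, 0, 0, 0, 0], [3, 16, -110, 0, 0, 0, 0], [3, 16, -110, 0, 0, 0, 0]]}}

```text
time_s: 2.6
tcp_pos: [0.5681, -0.0296, 0.0401]
eef_rot: [-112.5, 90.0, -103.5]
contact_force: [0.2, -0.4, 1.0]
gripper_width: 0.0006
```

>>> {"op": "carry_out", "data": {"moves": [[0, 0, 0, 0, 0, 0, 0], [0, 0, 0, 0, 0, 0, 0]]}}

```text
time_s: 2.8
tcp_pos: [0.5692, -0.029, 0.0414]
eef_rot: [4.2, 89.8, 13.2]
contact_force: [-0.4, -0.3, 0.9]
gripper_width: 0.0003
```

>>> {"op": "carry_out", "data": {"moves": [[0, 0, -5, 0, 0, 0, 0], [0, 0, -10, 0, 0, 0, 0], [0, 0, -13, 0, 0, 0, 0], [0, 0, -14, 0, 0, 0, 0], [0, 0, -14, 0, 0, 0, 0]]}}

```text
time_s: 3.3
tcp_pos: [0.5678, -0.0289, 0.025]
eef_rot: [-170.5, 90.0, -161.4]
contact_force: [-0.7, 0.8, -0.1]
gripper_width: 0.0003
```

>>> {"op": "carry_out", "data": {"moves": [[0, 0, -0.5, 0, 0, 0, 0], [0, 0, -1, 0, 0, 0, 0], [0, 0, -1, 0, 0, 0, 0]]}}

```text
time_s: 3.6
tcp_pos: [0.5679, -0.0289, 0.0243]
eef_rot: [179.5, 90.0, -171.5]
contact_force: [0.5, -0.5, -0.8]
gripper_width: 0.0001
```

>>> {"op": "carry_out", "data": {"moves": [[0, 0, -0.4, 0, 0, 0, 0], [0, 0, -0.8, 0, 0, 0, 0], [0, 0, -0.8, 0, 0, 0, 0]]}}

```text
time_s: 3.9
tcp_pos: [0.568, -0.0289, 0.0236]
eef_rot: [-1.1, 90.0, 8.0]
contact_force: [0.3, -0.2, 0.1]
gripper_width: 0.0005
```

>>> {"op": "carry_out", "data": {"moves": [[0.3, -2, 0, 0, 0, 0, 0], [0.3, -2, -0.3, 0, 0, 0, 0], [0.3, -2, -0.6, 0, 0, 0, 0], [0.3, -2, -0.6, 0, 0, 0, 0]]}}

```text
time_s: 4.3
tcp_pos: [0.5684, -0.031, 0.0233]
eef_rot: [-32.1, 90.0, -23.1]
contact_force: [-0.4, -1.1, 4.4]
gripper_width: 0.0006
```

>>> {"op": "carry_out", "data": {"moves": [[0, 0, -0.3, 0, 0, 0, 0], [0, 0, -0.6, 0, 0, 0, 0], [0, 0, -0.6, 0, 0, 0, 0]]}}

```text
time_s: 4.6
tcp_pos: [0.5684, -0.031, 0.0231]
eef_rot: [-26.4, 90.0, -17.3]
contact_force: [-2.9, -0.4, 8.9]
gripper_width: 0.0005
```

>>> {"op": "carry_out", "data": {"moves": [[0, 0, -0.4, 0, 0, 0, 0], [0.5, -3, -0.4, 0, 0, 0, 0], [1, -6, -0.4, 0, 0, 0, 0], [1.3, -8, -0.4, 0, 0, 0, 0]]}}

```text
time_s: 5.0
tcp_pos: [0.5698, -0.0386, 0.0235]
eef_rot: [10.0, 89.9, 19.0]
contact_force: [-5.5, 4.3, 17.0]
gripper_width: 0.0001
```

>>> {"op": "carry_out", "data": {"moves": [[0.3, -2, 0, 0, 0, 0, 0], [0.6, -4, 0, 0, 0, 0, 0]]}}

```text
time_s: 5.2
tcp_pos: [0.5705, -0.0427, 0.0232]
eef_rot: [5.8, 89.9, 14.8]
contact_force: [-3.1, 1.7, 9.2]
gripper_width: 0.0005
```

>>> {"op": "carry_out", "data": {"moves": [[0, 0, 4, 0, 0, 0, 0], [-2, 6, 4, 0, 0, 0, 0], [-2, 12.5, 4, 0, 0, 0, 0], [-2, 12.5, 1.5, 0, 0, 0, 0], [-2, 12.5, 0.2, 0, 0, 0, 0]]}}

```text
time_s: 5.7
tcp_pos: [0.5685, -0.0298, 0.0228]
eef_rot: [-35.7, 90.0, -26.5]
contact_force: [-6.6, 2.5, 20.6]
gripper_width: 0.0006
```

>>> {"op": "carry_out", "data": {"moves": [[0.1, -0.5, 0, 0, 0, 0, 0], [0.5, -3, 0.1, 0, 0, 0, 0], [1, -6, 0.2, 0, 0, 0, 0]]}}

```text
time_s: 6.0
tcp_pos: [0.5694, -0.0356, 0.0235]
eef_rot: [18.0, 90.0, 27.1]
contact_force: [-4.4, 3.9, 13.9]
gripper_width: 0.0004
```

>>> {"op": "carry_out", "data": {"moves": [[0.5, -3, 0, 0, 0, 0, 0], [1, -6, -0.2, 0, 0, 0, 0], [1.2, -7.5, -0.2, 0, 0, 0, 0]]}}

```text
time_s: 6.3
tcp_pos: [0.5708, -0.0436, 0.023]
eef_rot: [3.1, 89.9, 12.1]
contact_force: [-3.9, 3.8, 11.7]
gripper_width: 0.0006
```

Run:
```python
from h import *
im=r.capture("top");s=r.get_state();print(s["time_s"],s["tcp_pos"],s["contact_force"])
cv2.imwrite("pics/c1.png",cv2.resize(im[190:300,250:470],None,fx=3.6,fy=3.6,interpolation=2))
```

```text
6.35 [ 0.57085178 -0.04365558  0.02302479] [-4.04067816  2.29745738 12.00641271]
```

View pics/c1.png

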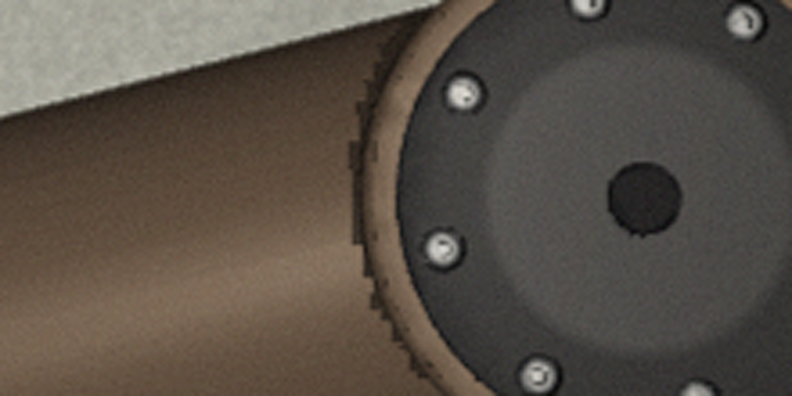

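>>> {"op": "carry_out", "data": {"moves": [[0, 0, 4, 0, 0, 0, 0], [-2, 6, 4, 0, 0, 0, 0], [-2.2, 13.5, 3, 0, 0, 0, 0], [-2.2, 13.5, 1.2, 0, 0, 0, 0], [-2.2, 13.5, 0.6, 0, 0, 0, 0]]}}

```text
time_s: 6.85
tcp_pos: [0.5682, -0.0298, 0.0231]
eef_rot: [-97.1, 90.0, -87.9]
contact_force: [-3.1, 2.0, 11.9]
gripper_width: 0.0003
```

>>> {"op": "carry_out", "data": {"moves": [[0.1, -0.5, -0.2, 0, 0, 0, 0], [0.5, -3, -0.2, 0, 0, 0, 0], [1, -6, -0.2, 0, 0, 0, 0]]}}

```text
time_s: 7.15
tcp_pos: [0.5692, -0.0356, 0.0235]
eef_rot: [31.2, 90.0, 40.3]
contact_force: [-4.4, 4.2, 14.1]
gripper_width: 0.0004
```

>>> {"op": "carry_out", "data": {"moves": [[0.5, -3, -0.2, 0, 0, 0, 0], [1, -6, -0.4, 0, 0, 0, 0], [1.2, -7.5, -0.4, 0, 0, 0, 0]]}}

```text
time_s: 7.45
tcp_pos: [0.5707, -0.0436, 0.023]
eef_rot: [2.2, 89.9, 11.3]
contact_force: [-3.6, 3.8, 11.9]
gripper_width: 0.0002
```

>>> {"op": "carry_out", "data": {"moves": [[0, 0, 4, 0, 0, 0, 0], [-2, 6, 4, 0, 0, 0, 0], [-2.2, 13.5, 3, 0, 0, 0, 0], [-2.2, 13.5, 1.2, 0, 0, 0, 0], [-2.2, 13.5, 0.6, 0, 0, 0, 0]]}}

```text
time_s: 7.95
tcp_pos: [0.5683, -0.0297, 0.0231]
eef_rot: [-68.6, 90.0, -59.5]
contact_force: [-4.5, 2.1, 12.3]
gripper_width: 0.0006
```

>>> {"op": "carry_out", "data": {"moves": [[0.1, -0.5, -0.2, 0, 0, 0, 0], [0.5, -3, -0.2, 0, 0, 0, 0], [1, -6, -0.2, 0, 0, 0, 0]]}}

```text
time_s: 8.25
tcp_pos: [0.5692, -0.0357, 0.0235]
eef_rot: [29.0, 90.0, 38.1]
contact_force: [-5.5, 3.9, 13.4]
gripper_width: 0.0009
```

>>> {"op": "carry_out", "data": {"moves": [[0.5, -3, -0.2, 0, 0, 0, 0], [1, -6, -0.4, 0, 0, 0, 0], [1.2, -7.5, -0.4, 0, 0, 0, 0]]}}

```text
time_s: 8.55
tcp_pos: [0.5707, -0.0436, 0.023]
eef_rot: [0.0, 90.0, 9.1]
contact_force: [-3.9, 4.3, 11.5]
gripper_width: 0.0003
```

Run:
```python
from h import *
im=r.capture("wrist");s=r.get_state();print(s["time_s"],s["tcp_pos"],s["contact_force"])
cv2.imwrite("pics/w2.png",im)
```

```text
8.6 [ 0.57071256 -0.04365382  0.0230229 ] [-3.52472687  2.16089818 12.09807592]
```

View pics/w2.png

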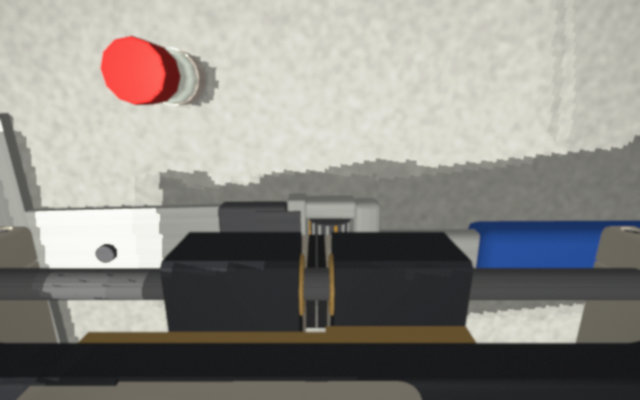

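>>> {"op": "carry_out", "data": {"moves": [[0, 0, 4, 0, 0, 0, 0], [-2, 6, 4, 0, 0, 0, 0], [-2.2, 13.5, 3, 0, 0, 0, 0], [-2.2, 13.5, 1.2, 0, 0, 0, 0], [-2.2, 13.5, 0.6, 0, 0, 0, 0]]}}

```text
time_s: 9.1
tcp_pos: [0.5682, -0.0297, 0.0231]
eef_rot: [-99.0, 90.0, -89.9]
contact_force: [-3.3, 2.3, 12.1]
gripper_width: 0.0007
```

>>> {"op": "carry_out", "data": {"moves": [[0.1, -0.5, -0.2, 0, 0, 0, 0], [0.5, -3, -0.2, 0, 0, 0, 0], [1, -6, -0.2, 0, 0, 0, 0]]}}

```text
time_s: 9.4
tcp_pos: [0.5692, -0.0357, 0.0235]
eef_rot: [32.6, 90.0, 41.8]
contact_force: [-4.4, 4.1, 13.3]
gripper_width: 0.0007
```

>>> {"op": "carry_out", "data": {"moves": [[0.5, -3, -0.2, 0, 0, 0, 0], [1, -6, -0.4, 0, 0, 0, 0], [1.2, -7.5, -0.4, 0, 0, 0, 0]]}}

```text
time_s: 9.7
tcp_pos: [0.5707, -0.0434, 0.0231]
eef_rot: [13.5, 89.9, 22.6]
contact_force: [-4.5, 4.5, 12.5]
gripper_width: 0.0002
```

>>> {"op": "carry_out", "data": {"moves": [[0, 0, 4, 0, 0, 0, 0], [-2, 6, 4, 0, 0, 0, 0], [-2.2, 13.5, 3, 0, 0, 0, 0], [-2.2, 13.5, 1.2, 0, 0, 0, 0], [-2.2, 13.5, 0.6, 0, 0, 0, 0]]}}

```text
time_s: 10.2
tcp_pos: [0.5682, -0.0296, 0.0231]
eef_rot: [39.0, 90.0, 48.1]
contact_force: [-3.8, 3.8, 11.6]
gripper_width: 0.0002
```

>>> {"op": "carry_out", "data": {"moves": [[0.1, -0.5, -0.2, 0, 0, 0, 0], [0.5, -3, -0.2, 0, 0, 0, 0], [1, -6, -0.2, 0, 0, 0, 0]]}}

```text
time_s: 10.5
tcp_pos: [0.5692, -0.0351, 0.0235]
eef_rot: [56.0, 89.9, 65.1]
contact_force: [-6.7, 7.5, 15.8]
gripper_width: 0.0004
```

>>> {"op": "carry_out", "data": {"moves": [[0.5, -3, -0.2, 0, 0, 0, 0], [1, -6, -0.4, 0, 0, 0, 0], [1.2, -7.5, -0.4, 0, 0, 0, 0]]}}

```text
time_s: 10.8
tcp_pos: [0.5705, -0.0429, 0.0231]
eef_rot: [42.6, 89.9, 51.7]
contact_force: [-4.7, 6.0, 10.9]
gripper_width: 0.0004
```

>>> {"op": "carry_out", "data": {"moves": [[0, 0, 4, 0, 0, 0, 0], [-2, 6, 4, 0, 0, 0, 0], [-2.2, 13.5, 3, 0, 0, 0, 0], [-2.2, 13.5, 1.2, 0, 0, 0, 0], [-2.2, 13.5, 0.6, 0, 0, 0, 0]]}}

```text
time_s: 11.3
tcp_pos: [0.5682, -0.0295, 0.0231]
eef_rot: [55.3, 90.0, 64.4]
contact_force: [-4.8, 6.4, 13.0]
gripper_width: 0.0003
```

>>> {"op": "carry_out", "data": {"moves": [[0.1, -0.5, -0.1, 0, 0, 0, 0], [0.5, -3, -0.1, 0, 0, 0, 0], [0.8, -4.5, -0.1, 0, 0, 0, 0]]}}

```text
time_s: 11.6
tcp_pos: [0.569, -0.0334, 0.0234]
eef_rot: [62.3, 89.9, 71.4]
contact_force: [-6.5, 10.7, 14.2]
gripper_width: 0.0005
```

>>> {"op": "carry_out", "data": {"moves": [[0.3, -2, 0, 0, 0, 0, 0], [0.6, -4, -0.2, 0, 0, 0, 0]]}}

```text
time_s: 11.8
tcp_pos: [0.5696, -0.0375, 0.0235]
eef_rot: [51.1, 89.9, 60.2]
contact_force: [-8.1, 10.0, 17.4]
gripper_width: 0.0008
```

>>> {"op": "carry_out", "data": {"moves": [[0.3, -2, -0.2, 0, 0, 0, 0], [0.6, -4, -0.2, 0, 0, 0, 0]]}}

```text
time_s: 12.0
tcp_pos: [0.5703, -0.0414, 0.0234]
eef_rot: [46.9, 89.9, 56.0]
contact_force: [-6.2, 9.0, 12.8]
gripper_width: 0.0004
```

>>> {"op": "carry_out", "data": {"moves": [[0, 0, 5, 0, 0, 0, 0], [-2, 10, 40, 0, 0, 0, 0], [-4, 15, 80, 0, 0, 0, 0], [-4, 15, 100, 0, 0, 0, 0], [-4, 15, 100, 0, 0, 0, 0]]}}

```text
time_s: 12.5
tcp_pos: [0.5681, -0.0274, 0.1255]
eef_rot: [-0.7, 89.7, 8.4]
contact_force: [1.3, 0.0, -1.1]
gripper_width: 0.0002
```

>>> {"op": "carry_out", "data": {"moves": [[-20, 0, 0, 0, 0, 0, 0], [-40, 0, 0, 0, 0, 0, 0], [-40, 0, 0, 0, 0, 0, 0], [-40, 0, 0, 0, 0, 0, 0]]}}

```text
time_s: 12.9
tcp_pos: [0.5259, -0.028, 0.1218]
eef_rot: [-161.8, 90.0, -152.7]
contact_force: [-0.0, -0.2, 0.4]
gripper_width: 0.0004
```

Run:
```python
from h import *
s=r.get_state();print(s["time_s"],s["tcp_pos"],s["contact_force"])
w=r.camera_params("wrist");im=r.capture("wrist")
hsv=cv2.cvtColor(im,cv2.COLOR_BGR2HSV)
m=cv2.inRange(hsv,(100,150,40),(125,255,255))
for c in cv2.findContours(m,0,2)[0]:
    if cv2.contourArea(c)>500:
        q=cv2.minAreaRect(c);print(q,ray(w,q[0],.018),[ray(w,x,.018)[:2].round(4) for x in cv2.boxPoints(q)])
q=proj(w,[.578,-.06,.019]);print(q)
u,v=int(q[0]),int(q[1]);u0,v0=max(u-80,0),max(v-60,0)
print(u0,v0);cv2.imwrite("pics/w3.png",cv2.resize(im[v0:v0+120,u0:u0+160],None,fx=4,fy=4,interpolation=2))
```

```text
12.9 [ 0.52585214 -0.02799625  0.12182096] [-0.01054748 -0.20811677  0.40918627]
((461.0, 248.5), (139.99996948242188, 36.99999237060547), -0.0) [0.54965702 0.09576373 0.018     ] [array([0.5748, 0.043 ]), array([0.5429, 0.036 ]), array([0.5253, 0.1469]), array([0.5566, 0.1574])]
[266.69365295 252.97714441]
186 192
```

View pics/w3.png

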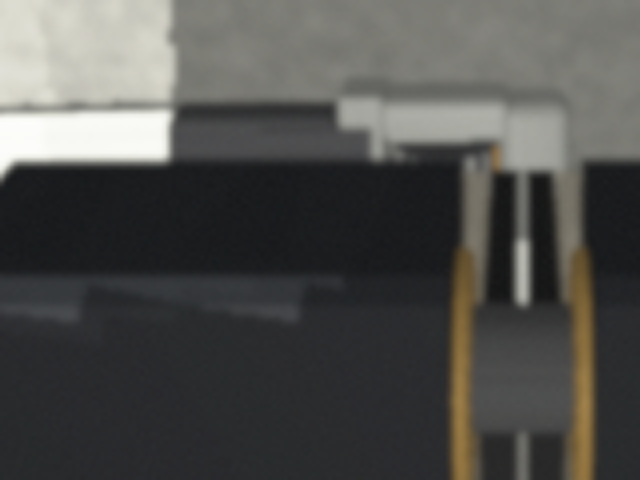

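>>> {"op": "carry_out", "data": {"moves": [[-11, 40, 0, 0, 0, 0, 0], [-11, 80, 0, 0, 0, 0, 0], [-11, 119, -20, 0, 0, 0, 0], [-11, 119, -50, 0, 0, 0, 0], [-11, 119, -80, 0, 0, 0, 0]]}}

```text
time_s: 13.45
tcp_pos: [0.516, 0.0928, 0.0413]
eef_rot: [17.3, 89.9, 26.5]
contact_force: [0.8, -0.1, -0.2]
gripper_width: 0.0003
```

>>> {"op": "carry_out", "data": {"moves": [[0, 0, -10, 0, 0, 0, 0], [0, 0, -20, 0, 0, 0, 0], [0, 0, -30, 0, 0, 0, 0], [0, 0, -30, 0, 0, 0, 0], [0, 0, -30, 0, 0, 0, 0]]}}

```text
time_s: 13.95
tcp_pos: [0.5156, 0.0911, 0.0128]
eef_rot: [10.3, 90.0, 19.3]
contact_force: [0.1, 0.7, -0.2]
gripper_width: 0.0001
```

Run:
```python
from h import *
im=r.capture("top");s=r.get_state();print(s["time_s"],s["tcp_pos"],s["contact_force"])
cv2.imwrite("pics/c2.png",cv2.resize(im[190:300,250:470],None,fx=3.6,fy=3.6,interpolation=2))
```

```text
14.0 [0.51574231 0.09119408 0.01303558] [-0.05075359 -0.61587411  0.14232492]
```

View pics/c2.png

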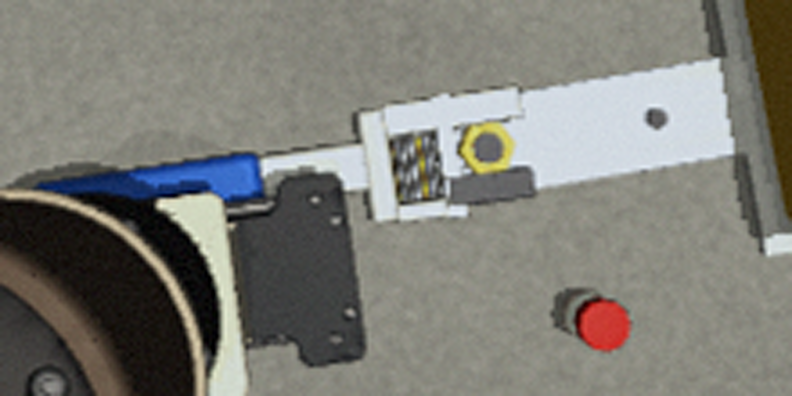

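Run:
```python
import numpy as np
n=np.array([579.5,-71]);
P=lambda t:(lambda a:n+np.array([[np.cos(a),-np.sin(a)],[np.sin(a),np.cos(a)]])@[-168,-24.5])(np.radians(-81)-t)
for t in np.arange(0,.62,.05):print(round(t,2),P(t).round(1),(P(t)-P(0)).round(1))
```

```text
0.0 [529.   91.1] [0. 0.]
0.05 [537.2  93.4] [8.2 2.3]
0.1 [545.5  95.3] [16.4  4.2]
0.15 [553.8  96.8] [24.8  5.7]
0.2 [562.2  97.9] [33.2  6.8]
0.25 [570.7  98.5] [41.7  7.4]
0.3 [579.2  98.8] [50.2  7.7]
0.35 [587.7  98.6] [58.6  7.5]
0.4 [596.1  98. ] [67.1  6.9]
0.45 [604.6  96.9] [75.5  5.8]
0.5 [612.9  95.5] [83.9  4.4]
0.55 [621.2  93.6] [92.2  2.5]
0.6 [629.4  91.3] [100.3   0.2]
```

>>> {"op": "carry_out", "data": {"moves": [[2, 0, -3, 0, 0, 0, 0], [4, 0.5, -3, 0, 0, 0, 0], [5, 0.5, -3, 0, 0, 0, 0], [5, 0.5, -3, 0, 0, 0, 0]]}}

```text
time_s: 14.4
tcp_pos: [0.5204, 0.0917, 0.0094]
eef_rot: [10.4, 90.0, 19.4]
contact_force: [-0.2, -1.2, 0.3]
gripper_width: 0.0004
```

>>> {"op": "carry_out", "data": {"moves": [[2, 0, 0, 0, 0, 0, 0], [4, 0, 0, 0, 0, 0, 0], [6, 0.5, 0, 0, 0, 0, 0], [8, 0.5, 0, 0, 0, 0, 0]]}}

```text
time_s: 14.8
tcp_pos: [0.5274, 0.0919, 0.0091]
eef_rot: [-173.8, 89.9, -164.7]
contact_force: [-6.7, 2.2, 3.0]
gripper_width: 0.0005
```

>>> {"op": "carry_out", "data": {"moves": [[1, 0.2, 0, 0, 0, 0, 0], [2, 0.5, 0, 0, 0, 0, 0], [3, 0.7, 0, 0, 0, 0, 0]]}}

```text
time_s: 15.1
tcp_pos: [0.529, 0.0921, 0.0088]
eef_rot: [-170.6, 89.8, -161.6]
contact_force: [-7.3, 2.0, 4.7]
gripper_width: 0.0003
```

>>> {"op": "carry_out", "data": {"moves": [[2, 0.6, 0, 0, 0, -0.012, 0], [4, 1.1, 0, 0, 0, -0.025, 0], [6, 1.7, 0, 0, 0, -0.037, 0], [8, 2.2, 0, 0, 0, -0.05, 0]]}}

```text
time_s: 15.5
tcp_pos: [0.5371, 0.0944, 0.0088]
eef_rot: [-169.2, 89.8, -163.1]
contact_force: [-7.4, 2.1, 3.7]
gripper_width: 0.0006
```

>>> {"op": "carry_out", "data": {"moves": [[2, 0.5, 0, 0, 0, -0.012, 0], [4, 1, 0, 0, 0, -0.025, 0], [6, 1.5, 0, 0, 0, -0.037, 0], [8, 2, 0, 0, 0, -0.05, 0]]}}

```text
time_s: 15.9
tcp_pos: [0.5452, 0.0963, 0.0088]
eef_rot: [-164.9, 89.8, -161.7]
contact_force: [-7.0, -0.1, 3.7]
gripper_width: 0.0005
```

>>> {"op": "carry_out", "data": {"moves": [[2.4, 0.4, 0, 0, 0, -0.015, 0], [4.9, 0.8, 0, 0, 0, -0.03, 0], [7.4, 1.2, 0, 0, 0, -0.045, 0], [9.9, 1.6, 0, 0, 0, -0.06, 0], [12.4, 2, 0, 0, 0, -0.075, 0]]}}

```text
time_s: 16.4
tcp_pos: [0.5578, 0.0985, 0.0088]
eef_rot: [-162.3, 89.8, -163.4]
contact_force: [-7.0, 1.0, 2.9]
gripper_width: 0.0004
```

>>> {"op": "carry_out", "data": {"moves": [[2.5, 0.3, 0, 0, 0, -0.015, 0], [5, 0.6, 0, 0, 0, -0.03, 0], [7.5, 0.8, 0, 0, 0, -0.045, 0], [10, 1, 0, 0, 0, -0.06, 0], [12.5, 1.2, 0, 0, 0, -0.075, 0]]}}

```text
time_s: 16.9
tcp_pos: [0.5703, 0.0997, 0.0088]
eef_rot: [-158.4, 89.8, -163.8]
contact_force: [-6.1, 1.8, 3.0]
gripper_width: 0.0006
```

>>> {"op": "carry_out", "data": {"moves": [[2.5, 0.1, 0, 0, 0, -0.015, 0], [5, 0.2, 0, 0, 0, -0.03, 0], [7.5, 0.3, 0, 0, 0, -0.045, 0], [10, 0.3, 0, 0, 0, -0.06, 0], [12.5, 0.3, 0, 0, 0, -0.075, 0]]}}

```text
time_s: 17.4
tcp_pos: [0.5829, 0.1001, 0.0088]
eef_rot: [-154.1, 89.8, -163.7]
contact_force: [-5.7, 0.9, 3.4]
gripper_width: 0.0007
```

>>> {"op": "carry_out", "data": {"moves": [[2.5, 0, 0, 0, 0, -0.015, 0], [5, -0.1, 0, 0, 0, -0.03, 0], [7.5, -0.2, 0, 0, 0, -0.045, 0], [10, -0.4, 0, 0, 0, -0.06, 0]]}}

```text
time_s: 17.8
tcp_pos: [0.5929, 0.0996, 0.0088]
eef_rot: [-150.5, 89.8, -163.6]
contact_force: [-5.6, 1.5, 2.2]
gripper_width: 0.0004
```

>>> {"op": "carry_out", "data": {"moves": [[1.7, -0.1, 0, 0, 0, -0.01, 0], [3.4, -0.3, 0, 0, 0, -0.02, 0], [5.1, -0.5, 0, 0, 0, -0.03, 0]]}}

```text
time_s: 18.1
tcp_pos: [0.598, 0.0992, 0.0088]
eef_rot: [-149.6, 89.8, -164.4]
contact_force: [-5.3, 1.1, 3.6]
gripper_width: 0.0004
```

>>> {"op": "carry_out", "data": {"moves": [[1.7, -0.2, 0, 0, 0, -0.01, 0], [3.4, -0.4, 0, 0, 0, -0.02, 0], [5.1, -0.6, 0, 0, 0, -0.03, 0]]}}

```text
time_s: 18.4
tcp_pos: [0.6031, 0.0986, 0.0088]
eef_rot: [-148.3, 89.8, -164.8]
contact_force: [-5.4, 1.4, 3.5]
gripper_width: 0.0006
```

Now near 0.44 rad; small steps.

>>> {"op": "carry_out", "data": {"moves": [[1.5, -0.2, 0, 0, 0, -0.009, 0], [3, -0.5, 0, 0, 0, -0.018, 0], [4.5, -0.8, 0, 0, 0, -0.027, 0]]}}

```text
time_s: 18.7
tcp_pos: [0.6077, 0.0979, 0.0088]
eef_rot: [-148.0, 89.8, -166.1]
contact_force: [-4.0, 2.0, 3.2]
gripper_width: 0.0006
```

>>> {"op": "carry_out", "data": {"moves": [[1, -0.2, 0, 0, 0, -0.006, 0], [2, -0.4, 0, 0, 0, -0.012, 0], [3, -0.6, 0, 0, 0, -0.018, 0]]}}

```text
time_s: 19.0
tcp_pos: [0.6108, 0.0973, 0.0088]
eef_rot: [-148.7, 89.8, -167.8]
contact_force: [-5.6, 1.3, 2.9]
gripper_width: 0.0008
```

>>> {"op": "carry_out", "data": {"moves": [[0.8, -0.2, 0, 0, 0, -0.005, 0], [1.6, -0.4, 0, 0, 0, -0.01, 0]]}}

```text
time_s: 19.2
tcp_pos: [0.6124, 0.097, 0.0088]
eef_rot: [-148.8, 89.8, -168.4]
contact_force: [-4.5, 1.0, 2.1]
gripper_width: 0.0006
```

>>> {"op": "carry_out", "data": {"moves": [[0.8, -0.2, 0, 0, 0, -0.005, 0], [1.6, -0.4, 0, 0, 0, -0.01, 0]]}}

```text
time_s: 19.4
tcp_pos: [0.6141, 0.0967, 0.0088]
eef_rot: [-150.2, 89.9, -170.4]
contact_force: [-4.8, 2.2, 0.9]
gripper_width: 0.0004
```

>>> {"op": "carry_out", "data": {"moves": [[0.8, -0.2, 0, 0, 0, -0.005, 0], [1.6, -0.4, 0, 0, 0, -0.01, 0]]}}

```text
time_s: 19.6
tcp_pos: [0.6159, 0.0963, 0.0088]
eef_rot: [-148.9, 89.9, -169.7]
contact_force: [-3.0, 1.0, 0.7]
gripper_width: 0.0004
```

>>> {"op": "carry_out", "data": {"moves": [[0.8, -0.2, 0, 0, 0, -0.005, 0], [1.6, -0.4, 0, 0, 0, -0.01, 0]]}}

```text
time_s: 19.8
tcp_pos: [0.6182, 0.0958, 0.0089]
eef_rot: [-144.0, 89.9, -165.4]
contact_force: [-4.2, 1.1, -1.4]
gripper_width: 0.0005
```

>>> {"op": "carry_out", "data": {"moves": [[0.6, -0.2, 0, 0, 0, -0.004, 0], [1.2, -0.4, 0, 0, 0, -0.008, 0]]}}

```text
time_s: 20.0
tcp_pos: [0.6197, 0.0955, 0.009]
eef_rot: [-138.7, 90.0, -160.5]
contact_force: [-3.0, 1.0, -2.2]
gripper_width: 0.0005
```

>>> {"op": "carry_out", "data": {"moves": [[0.6, -0.2, 0, 0, 0, -0.004, 0], [1.2, -0.4, 0, 0, 0, -0.008, 0]]}}

```text
time_s: 20.2
tcp_pos: [0.621, 0.0952, 0.0091]
eef_rot: [-162.2, 90.0, 175.6]
contact_force: [-3.1, 2.6, -2.3]
gripper_width: 0.0008
```

>>> {"op": "carry_out", "data": {"moves": [[0.6, -0.2, 0, 0, 0, -0.004, 0], [1.2, -0.4, 0, 0, 0, -0.008, 0]]}}

```text
time_s: 20.4
tcp_pos: [0.6221, 0.0949, 0.0091]
eef_rot: [173.3, 90.0, 150.6]
contact_force: [-5.1, 3.6, -2.4]
gripper_width: 0.0005
```

>>> {"op": "carry_out", "data": {"moves": [[0.6, -0.2, 0, 0, 0, -0.004, 0], [1.2, -0.4, 0, 0, 0, -0.008, 0]]}}

```text
time_s: 20.6
tcp_pos: [0.6232, 0.0947, 0.0092]
eef_rot: [164.1, 90.0, 140.9]
contact_force: [-4.3, 3.2, -3.1]
gripper_width: 0.0002
```

Run:
```python
from h import *
im=r.capture("top");s=r.get_state();print(s["time_s"],s["tcp_pos"],s["contact_force"])
cv2.imwrite("pics/c3.png",cv2.resize(im[170:280,290:450],None,fx=5,fy=5,interpolation=2))
```

```text
20.65 [0.6232777  0.0946673  0.00917239] [-4.28187671  3.51185817 -2.72332327]
```

View pics/c3.png

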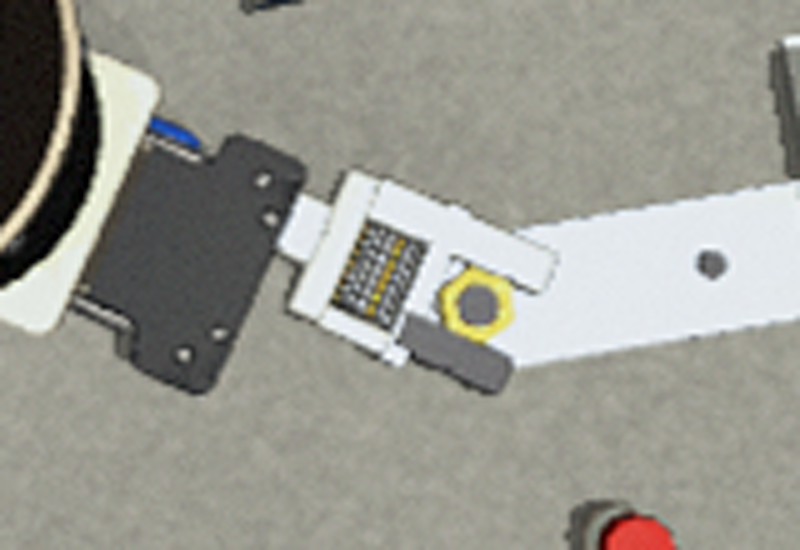

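>>> {"op": "carry_out", "data": {"moves": [[0.6, -0.2, 0, 0, 0, -0.004, 0], [1.2, -0.4, 0, 0, 0, -0.008, 0]]}}

```text
time_s: 20.85
tcp_pos: [0.6243, 0.0944, 0.0092]
eef_rot: [165.8, 90.0, 142.1]
contact_force: [-5.5, 4.7, -0.6]
gripper_width: 0.0005
```

>>> {"op": "carry_out", "data": {"moves": [[0.6, -0.2, 0, 0, 0, -0.004, 0], [1.2, -0.4, 0, 0, 0, -0.008, 0]]}}

```text
time_s: 21.05
tcp_pos: [0.6256, 0.0939, 0.0092]
eef_rot: [-179.1, 90.0, 156.8]
contact_force: [-4.8, 4.0, -2.3]
gripper_width: 0.0004
```

>>> {"op": "carry_out", "data": {"moves": [[0.6, -0.2, 0, 0, 0, -0.004, 0], [1.2, -0.4, 0, 0, 0, -0.008, 0]]}}

```text
time_s: 21.25
tcp_pos: [0.6267, 0.0936, 0.0092]
eef_rot: [167.6, 90.0, 143.1]
contact_force: [-6.0, 5.6, -1.4]
gripper_width: 0.0005
```

>>> {"op": "carry_out", "data": {"moves": [[0.6, -0.2, 0, 0, 0, -0.004, 0], [1.2, -0.4, 0, 0, 0, -0.008, 0]]}}

```text
time_s: 21.45
tcp_pos: [0.628, 0.093, 0.0092]
eef_rot: [-162.9, 90.0, 172.1]
contact_force: [-4.4, 4.3, -2.4]
gripper_width: 0.0002
```

>>> {"op": "carry_out", "data": {"moves": [[0.5, -0.2, 0, 0, 0, -0.003, 0], [1, -0.3, 0, 0, 0, -0.006, 0]]}}

```text
time_s: 21.65
tcp_pos: [0.6289, 0.0927, 0.0092]
eef_rot: [-170.4, 90.0, 164.2]
contact_force: [-4.6, 4.3, -2.0]
gripper_width: 0.0005
```

```bash
cat > ang.py <<'E'
from h import *
p=r.camera_params("top")
def ang(g,x0,x1,y0,y1):
    P=[]
    for x in range(x0,x1):
        col=g[y0:y1,x].astype(float);d=np.diff(col);i=int(np.argmax(d>25)) ; t=(col[:i].mean()+200)/2 if i>0 else 160
        k=int(np.argmax(col>150)); 
        if k>0: P.append(ray(p,(x,y0+k-1+(150-col[k-1])/(col[k]-col[k-1])),.02)[:2])
    vx,vy,cx,cy=cv2.fitLine(np.array(P,np.float32),cv2.DIST_HUBER,0,.001,.001).ravel()
    return np.degrees(np.arctan(vy/vx)),len(P)
g=lambda im:cv2.cvtColor(im,cv2.COLOR_BGR2GRAY)
E
python3 - <<'E'
from ang import *
a=g(cv2.imread("pics/top0.png"));print(ang(a,362,390,205,230))
im=r.capture("top");cv2.imwrite("pics/top4.png",im);print(ang(g(im),368,388,195,225))
c3=cv2.resize(cv2.imread("pics/c3.png"),(160,110),interpolation=cv2.INTER_AREA);z=np.zeros((400,640,3),np.uint8);z[170:280,290:450]=c3;print(ang(g(z),368,388,195,225))
E
```

```text
(np.float32(-81.148445), 28)
(np.float32(-67.03296), 4)
(np.float32(-79.18613), 10)
```

Run:
```python
from h import *
p=r.camera_params("top")
def ang(im,x0,x1,y0,y1,h):
    g=cv2.GaussianBlur(cv2.cvtColor(im,cv2.COLOR_BGR2GRAY).astype(np.float32),(0,0),.7);P=[];U=[]
    for x in range(x0,x1):
        lo,hi=y0(x)-h,y0(x)+h;d=np.clip(np.diff(g[int(lo):int(hi),x]),0,None)
        i=int(np.argmax(d));w=d[max(i-1,0):i+2];y=int(lo)+.5+(w*np.arange(max(i-1,0),max(i-1,0)+len(w))).sum()/w.sum()
        U.append(round(float(y),1));P.append(ray(p,(x,y),.02)[:2])
    vx,vy,_,_=cv2.fitLine(np.array(P,np.float32),cv2.DIST_HUBER,0,.0005,.001).ravel();print(np.degrees(np.arctan2(vy,vx)),U)
ang(cv2.imread("pics/top0.png"),362,390,lambda x:218-(x-360)*.11,None,6)
f=lambda x:207+(x-368)*.38
ang(cv2.imread("pics/top4.png"),370,394,f,None,6)
```

```text
-81.02377 [218.5, 218.2, 217.9, 217.9, 217.8, 217.7, 217.6, 217.3, 216.5, 215.8, 215.6, 215.7, 216.0, 216.4, 216.3, 215.9, 215.9, 215.8, 215.8, 215.7, 215.5, 215.2, 214.8, 214.8, 214.9, 214.8, 214.7, 214.4]
64.73373 [206.0, 206.6, 206.9, 207.5, 207.9, 208.5, 208.9, 209.5, 209.8, 210.5, 210.7, 210.7, 210.9, 211.5, 211.9, 213.3, 213.7, 214.3, 214.8, 215.3, 215.7, 216.2, 216.5, 215.6]
```

Run:
```python
from h import *
im=cv2.imread("pics/top4.png")
cv2.imwrite("pics/c4.png",cv2.resize(im[195:257,340:410],None,fx=9,fy=9,interpolation=cv2.INTER_CUBIC))
p=r.camera_params("top");g=cv2.GaussianBlur(cv2.cvtColor(cv2.imread("pics/top0.png"),cv2.COLOR_BGR2GRAY).astype(np.float32),(0,0),.7)
for f,sg in((lambda x:216-(x-392)*.155,1),(lambda x:242-(x-400)*.155,-1)):
    P=[]
    for x in range(404,446):
        lo=int(f(x))-5;d=sg*np.diff(g[lo:lo+11,x]);i=int(np.clip(np.argmax(d),1,8));w=np.clip(d[i-1:i+2],0,None)
        P.append(ray(p,(x,lo+.5+i-1+(w*np.arange(3)).sum()/w.sum()),.006)[:2])
    vx,vy,_,_=cv2.fitLine(np.array(P,np.float32),cv2.DIST_HUBER,0,.001,.001).ravel();print("foot edge",np.degrees(np.arctan2(vy,vx)))
```

```text
foot edge -79.240555
foot edge -79.17373
```

View pics/c4.png

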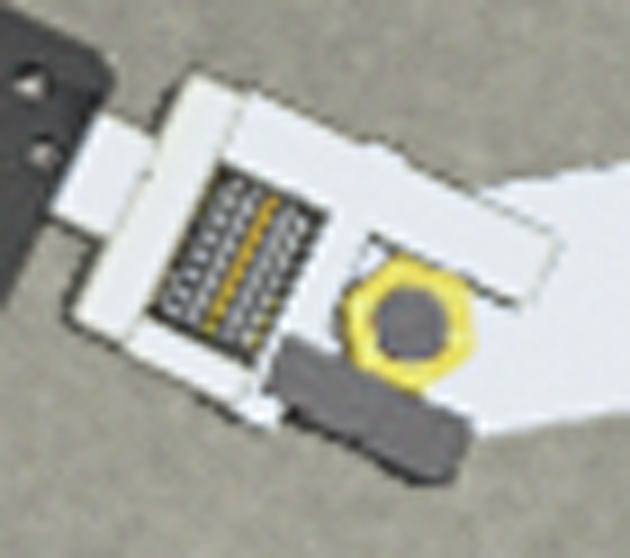

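>>> {"op": "carry_out", "data": {"moves": [[-5, 2, 0, 0, 0, 0, 0], [-18, 8, 0, 0, 0, 0, 0], [-25, 11, 30, 0, 0, 0, 0], [-35, 30, 75, 0, 0, 0, 0], [-60, 60, 100, 0, 0, 0, 0]]}}

```text
time_s: 22.2
tcp_pos: [0.5713, 0.1531, 0.113]
eef_rot: [39.6, 89.7, 14.2]
contact_force: [1.4, 1.6, 0.0]
gripper_width: 0.0005
```

>>> {"op": "carry_out", "data": {"moves": [[-40, 30, 0, 0, 0, 0, 0], [-70, 60, 0, 0, 0, 0, 0], [-90, 80, 0, 0, 0, 0, 0], [-90, 80, 0, 0, 0, 0, 0]]}}

```text
time_s: 22.6
tcp_pos: [0.4775, 0.235, 0.1106]
eef_rot: [66.9, 89.8, 41.8]
contact_force: [0.2, -1.0, 0.2]
gripper_width: 0.0003
```

Run:
```python
from h import *
p=r.camera_params("top");ims=[r.capture("top") for _ in range(6)];im=np.mean(ims,0).astype(np.uint8);cv2.imwrite("pics/top5.png",im)
print(r.get_state()["time_s"],r.get_state()["tcp_pos"])
for n in("top0","top5"):
    a=cv2.imread(f"pics/{n}.png");hsv=cv2.cvtColor(a,cv2.COLOR_BGR2HSV)
    m=cv2.inRange(hsv,(100,150,60),(125,255,255));m[:170]=0
    for c in cv2.findContours(m,0,2)[0]:
        if cv2.contourArea(c)>200:
            P=np.array([ray(p,x[0],.014)[:2] for x in c],np.float32)
            (c_,s_,an)=cv2.minAreaRect(P*1000);print(n,"sleeve",c_,s_,an, cv2.boundingRect(c))
    m=cv2.inRange(hsv,(18,90,90),(35,255,255))
    m[:,:376]=0;m[:,400:]=0
    ys,xs=np.nonzero(m);print("nut",ray(p,((xs.min()+xs.max())/2,(ys.min()+ys.max())/2),.0185))
cv2.imwrite("pics/c5.png",cv2.resize(im[180:270,290:410],None,fx=6.5,fy=6.5,interpolation=cv2.INTER_CUBIC))
```

```text
22.9 [0.47976704 0.23199125 0.10929837]
top0 sleeve (552.2506103515625, 96.043212890625) (28.820993423461914, 114.34998321533203) 9.12760066986084 (258, 233, 65, 24)
nut [ 0.58005929 -0.07112571  0.0185    ]
top5 sleeve (647.982421875, 83.73741149902344) (114.02970886230469, 29.207117080688477) 66.36576843261719 (268, 172, 62, 40)
nut [ 0.58005929 -0.07112571  0.0185    ]
```

View pics/c5.png

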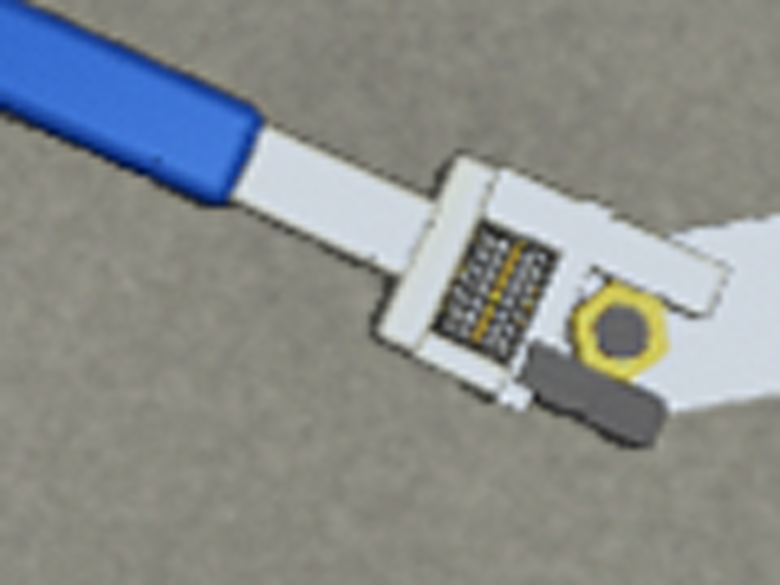

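Run:
```python
from h import *
p=r.camera_params("top")
c2=np.zeros((400,640,3),np.uint8);c2[190:300,250:470]=cv2.resize(cv2.imread("pics/c2.png"),(220,110),interpolation=cv2.INTER_AREA)
c3=np.zeros((400,640,3),np.uint8);c3[170:280,290:450]=cv2.resize(cv2.imread("pics/c3.png"),(160,110),interpolation=cv2.INTER_AREA)
n=ray(p,(385,230.8),.019)[:2]
for nm,im,box,yaw in(("top0",cv2.imread("pics/top0.png"),(374,238,402,252),-80.6),("c2",c2,(374,234,402,250),-79.9),("c3",c3,(368,230,396,252),-112),("top4",cv2.imread("pics/top4.png"),(366,230,396,252),-114),("top5",cv2.imread("pics/top5.png"),(366,230,396,252),-113.6)):
    hsv=cv2.cvtColor(im,cv2.COLOR_BGR2HSV);k=10
    x0,y0,x1,y1=box;s=im[y0:y1,x0:x1];s=cv2.resize(s,None,fx=k,fy=k,interpolation=cv2.INTER_CUBIC)
    h=cv2.cvtColor(s,cv2.COLOR_BGR2HSV);m=((h[...,2]>55)&(h[...,2]<100)&(h[...,1]<32)).astype(np.uint8)*255
    m=cv2.morphologyEx(m,cv2.MORPH_OPEN,np.ones((13,13)))
    c=max(cv2.findContours(m,0,2)[0],key=cv2.contourArea)
    P=np.array([ray(p,((q[0][0]+.5)/k-.5+x0,(q[0][1]+.5)/k-.5+y0),.0195)[:2] for q in c],np.float32)
    cc,sz,an=cv2.minAreaRect(P*1000);a=np.radians(yaw);d=np.array(cc)-n*1000
    M=cv2.moments(P*1000);ce=np.array([M["m10"],M["m01"]])/M["m00"]-n*1000
    f=lambda d:(round(d[0]*np.cos(a)+d[1]*np.sin(a),2),round(-d[0]*np.sin(a)+d[1]*np.cos(a),2))
    print(nm,"rect",f(d),np.round(sz,1),round(an,1),"centroid",f(ce))
```

```text
top0 rect (np.float64(-0.61), np.float64(-24.27)) [16.4 42.4] 9.2 centroid (np.float64(0.21), np.float64(-24.16))
c2 rect (np.float64(-2.47), np.float64(-25.18)) [ 3.8 21.2] 3.8 centroid (np.float64(-3.08), np.float64(-24.89))
c3 rect (np.float64(-10.13), np.float64(-25.43)) [6.2 2.9] 72.5 centroid (np.float64(-10.14), np.float64(-25.44))
top4 rect (np.float64(-10.24), np.float64(-25.66)) [2.5 2.6] 0.4 centroid (np.float64(-10.24), np.float64(-25.67))
top5 rect (np.float64(17.65), np.float64(-16.85)) [5.8 3.3] 0.2 centroid (np.float64(17.75), np.float64(-16.91))
```

Run:
```python
from h import *
p=r.camera_params("top")
c2=np.zeros((400,640,3),np.uint8);c2[190:300,250:470]=cv2.resize(cv2.imread("pics/c2.png"),(220,110),interpolation=cv2.INTER_AREA)
n=ray(p,(385,230.8),.019)[:2]*1000
ys=np.arange(-36,36.1,1.5);xs=np.arange(-1,6,1.);print(ys[::1].tolist())
for nm,im,yaw in(("top0",cv2.imread("pics/top0.png"),-80.6),("c2",c2,-79.9),("top4",cv2.imread("pics/top4.png"),-114),("top5",cv2.imread("pics/top5.png"),-113.6)):
    g=cv2.cvtColor(im,cv2.COLOR_BGR2GRAY);a=np.radians(yaw);L=[]
    for y in ys:
        q=np.array([proj(p,[(n[0]+x*np.cos(a)-y*np.sin(a))/1e3,(n[1]+x*np.sin(a)+y*np.cos(a))/1e3,.02]) for x in xs],np.float32)
        L.append(int(cv2.remap(g,q[:,0][None],q[:,1][None],1).mean()))
    print(nm,list(zip(ys.tolist(),L))[:] if 0 else L)
```

```text
[-36.0, -34.5, -33.0, -31.5, -30.0, -28.5, -27.0, -25.5, -24.0, -22.5, -21.0, -19.5, -18.0, -16.5, -15.0, -13.5, -12.0, -10.5, -9.0, -7.5, -6.0, -4.5, -3.0, -1.5, 0.0, 1.5, 3.0, 4.5, 6.0, 7.5, 9.0, 10.5, 12.0, 13.5, 15.0, 16.5, 18.0, 19.5, 21.0, 22.5, 24.0, 25.5, 27.0, 28.5, 30.0, 31.5, 33.0, 34.5, 36.0]
top0 [125, 128, 121, 93, 74, 91, 89, 87, 87, 88, 89, 88, 83, 101, 179, 197, 186, 173, 171, 157, 105, 89, 90, 87, 87, 90, 92, 90, 104, 137, 162, 167, 151, 154, 194, 196, 195, 195, 195, 197, 195, 195, 175, 127, 110, 116, 115, 116, 119]
c2 [142, 145, 144, 143, 142, 138, 117, 83, 95, 101, 99, 99, 101, 101, 98, 99, 120, 166, 192, 172, 122, 103, 101, 100, 101, 102, 104, 106, 120, 153, 180, 186, 172, 176, 211, 217, 216, 216, 216, 217, 218, 212, 179, 136, 129, 132, 132, 131, 133]
top4 [157, 158, 161, 161, 162, 154, 118, 81, 101, 112, 116, 116, 115, 117, 117, 116, 134, 191, 213, 190, 146, 120, 115, 116, 114, 115, 117, 122, 140, 176, 209, 207, 190, 193, 231, 234, 233, 232, 233, 232, 232, 232, 218, 187, 194, 177, 162, 157, 157]
top5 [135, 136, 139, 141, 140, 132, 101, 69, 87, 97, 97, 98, 98, 98, 99, 100, 120, 172, 191, 170, 127, 103, 100, 99, 98, 100, 100, 103, 118, 153, 185, 185, 169, 175, 212, 214, 213, 212, 213, 213, 213, 211, 192, 161, 170, 151, 139, 135, 135]
```

```bash
python3 -c "
from plant import r
print(r.get_state()['contact_force']);print(r.close_job())"
```

```text
[-0.73279423  0.45248247 -0.86140827]
the job is handed in; nothing more can be done
None
```

I closed the jaw onto the nut, swung the handle clockwise to where the stop should be, and backed the arm clear. The job is handed in at about 23 s of robot time; no verdict was given.

**Closing the jaw:** seven strokes on the worm. The drag rose from about 4 N to 10–11 N, so the worm had stalled against the nut. Pressing peaked at about 22 N in total, on one landing that came down faster than I intended; the limit is 25 N.

**Turning the nut:** I pushed the sleeve with the closed fingers at about 4–8 N.

**Last checks, top camera with the arm clear:**
- **Wrench angle:** it turned about 33° (0.57–0.59 rad), against the stop at 0.55 rad.
- **Jaw:** its inner face sits 11.8 mm from the nut's axis, the same as just after closing, so it has not backed off.
- **Wrench position:** its origin is about 1 mm from the nut's axis, judged by the sleeve's distance from the nut.
- **Robot:** it was not touching anything when I handed in.
- **Bystanders:** I never brought the arm near the gel bottle, vial or carton, but I did not measure their positions at the end.

**What disagreed:** I never felt the clear rise to 10–12 N expected at the stop; the push stayed at about 6–8 N. That the nut is at its stop rests on the wrench angle together with the unchanged jaw gap. The angle also reads 1–2° past the stop, which I put down to camera error or slight play.

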